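Gauge a lipstick case, go and no-go

TASK

Check the round lipstick case from the intake tray on the two gap gauges: keeping it upright and its foot down between the jaws, push it through the go gap (the wider one, with the long jaws) from the side facing the robot until it is clear out at the back, then offer it from the same side to the no-go gap (the narrower one, with the short jaws) find its mouth and press squarely and lightly, at about 5 N, for a second, so that it is clearly felt to be stopped; never force it in either gauge. It is then good: stand it upright on the floor of the passed tray, clear of the case already there, let go, and leave everything else as it is.

Things in the scene. Friction and masses are not known exactly. Their poses are not given: they have to be found in the camera images.
- lipstick_case: The part to check: the only round lipstick case on a tray, a brass cylinder 22 mm in diameter and 78 mm high with a fine black line round it at 34 mm, rigid, about 30 to 65 g. Stands loose and upright in the intake tray in a row with two square cases (three places 62 mm apart along the tray's x; any of them). Origin: centre of its underside; z up along its axis.
- go_gauge: Saddle of the go gauge, fixed, left or right place on the plate. Origin: centre of its underside; z up, x from front (robot side) to back. On it a head (floor top at z = 18 mm, two jaws up to z = 42 mm, x = -18 to 18 mm, 6 mm radius front corners, gap 23.5 mm along x, open above and behind) is clamped at an unmeasured place: the gap's middle lies anywhere from y = -7 to 7 mm. See it or feel for it.
- nogo_gauge: Saddle of the no-go gauge, at the other place, 110 mm away; same origin, axes and heights as the go gauge. Its head has short jaws (x = -9 to 9 mm, 6 mm radius front corners) and a gap of 19.0 mm, and is clamped anywhere from y = -7 to 7 mm too, unmeasured. Squarely in its mouth the case stops, unyielding, with its axis at x = -10 mm; off to one side it meets one jaw and stops farther out.
- fixture_plate: Dark steel plate, fixed on the bench, 130 mm (x) by 230 mm (y), its top 12 mm above the bench, carrying both gauges side by side along its y. Origin: centre of its underside on the bench.
- intake_tray: Clear acrylic tray, fixed, 200 mm (x) by 110 mm (y), walls 4 mm thick and 14 mm high, floor 4 mm above the bench, to the left or right of the gauges; it holds the three cases. Origin: centre of its underside.
- passed_tray: Clear acrylic tray like the intake tray (200 mm along x, 110 mm along y, walls 4 mm thick and 14 mm high, floor 4 mm above the bench), fixed, on the other side of the gauges; it holds one square case in its far (+x) half, the rest is free. Origin: centre of its underside.
- square_case_a: Square brass lipstick case, 20 x 20 x 70 mm, loose, upright in the intake tray. Origin: centre of its underside. Leave it alone.
- square_case_b: Square lipstick case with a black cap, 20 x 20 x 66 mm, loose, upright in the intake tray. Origin: centre of its underside. Leave it alone.
- square_case_c: Square brass lipstick case, 20 x 20 x 70 mm, loose, upright in the passed tray, near its far (+x) end. Origin: centre of its underside. Leave it alone.
- cream_jar: White cream jar, 58 mm across, 43 mm high, loose on the bench behind the gauges. Origin: centre of its underside. Leave it alone.
- polish_bottle: Nail polish bottle, 26 x 26 mm, 72 mm high, loose on the bench behind the gauges. Origin: centre of its underside. Leave it alone.
- compact: Round black powder compact, 72 mm across, 16 mm high, loose on the bench behind the gauges. Origin: centre of its underside. Leave it alone.
- caliper: Vernier caliper, 200 mm long, 12 mm high, lying flat along y at the back of the bench. Origin: middle of the beam, at its underside. Leave it alone.
There are look-alikes about, which are no part of the job. What is shaped like the lipstick_case but blue or turquoise is not meant.

How it is judged:
By the outcome, as a careful person would: the job done as asked, in the order asked, and still so for the second after the job is handed in, with the robot touching nothing.
It also fails if it takes over 70 s, if anything falls off the work surface, if the arm or the gripper's body presses on something with over 40 N, if the wrist force passes 120 N, or if a joint passes its speed limit or range.

ROBOT

A 6-joint arm with a two-finger parallel gripper is mounted at the origin on the work surface. World frame = base frame: x ahead of the robot, y to its left, z up, the work surface at z = 0. Lengths are in m, angles in rad, forces in N, time in s.
With the tool pointing down it reaches from about 0.35 to 0.95 m from the base axis. Payload 17.4 kg.
Tool frame: the origin (TCP) lies on the front face of the gripper's body, between the roots of the fingers; the fingertips stand 84 mm ahead of it and the grasp point (between the pads) lies 65 mm ahead of it (robot.tip_extent is the distance from the TCP to the fingertips, in m); z points along the fingers, y is the line along which they close (so a half turn about z gives the same grasp; the last joint's range is limited). The gripper opens to 93 mm and grips with 3 to 60 N. Pads are 15 mm wide; open, the fingers measure 128 mm over their backs; the gripper's body (75 mm by 188 mm) begins 65 mm behind the grasp point.
Start: joints at [1.115, 0.116, 1.442, -0, 1.584, -0.038], TCP at [0.274, 0.617, 0.303] pointing down, gripper open.
Joint ranges: [-2.83, 2.83], [-0.83, 2.19], [0.07, 2.5], [-1.14, 4.28], [0.01, 3], [-2.97, 2.97]. Speed limits (rad/s): [1.89, 1.89, 2.22, 3.14, 3.14, 3.14].

INTERFACE

Orientations are given as a unit quaternion [x, y, z, w].
In Python, from station import robot gives the robot as it stands. Calls block until the motion is done:
- robot.movep(position, orientation): joint-space move of the TCP to a pose.
- robot.move_l(position, v=0.15, frame=None, max_force=None): straight line of the TCP; frame=None keeps the orientation; v is the mean speed in m/s. With max_force (N) it stops when the force on the tool has changed by that much, and returns True; else False.
- robot.goto_joints(angles): joint-space move.
- robot.command_gripper(opening, newtons=None): finger opening in m; newtons is the grip in N (None keeps the last); returns when the fingers have stopped.
- robot.pause(seconds).
- robot.ik(position, orientation): joint angles nearest the present ones, or None.
- robot.get_state(): the state.
- robot.snapshot(name): name is "side" or "top"; returns the picture (384x512x3 uint8, blue, green, red); there is no depth.
- robot.camera_info(name): a dict with "fov_y" (degrees; the focal length in pixels is half the picture's height over the tangent of half this angle, whatever the lens; pixels are square), "cx", "cy" (the principal point, pixels), "world_from_camera" (4x4, takes a point from camera to world coordinates). Camera axes: x right, y down, z forward; pixel columns grow to the right and rows downward; lengths in m; the calibration is good to about 2 mm. A picture is of the moment at which its call begins. camera_info takes no time and is no camera call.
A pose or a line that the arm cannot do raises robot.Unreachable and nothing moves.
- robot.finish_job(): hands the job in; it is judged then, once.
The state is a dict: "t": time; "q": joint angles; "qd": joint speeds; "effort": joint torques, N m; "tool_pos": TCP position; "eef_rot": TCP orientation; "force": force on the tool from outside, world axes, zero at the start; "moment": the same for the moment, N m; "opening": finger opening in m; "grip_force": force on a finger pad.
Only numpy, scipy, OpenCV 4.12 (cv2) and the standard library are available. Lean on these libraries where they do the work, as an engineer would, in place of code of your own. Each camera call takes 0.05 s, during which the arm holds its last target. There are 200 camera calls.

## Working session

There is one attempt and no reset: what is moved stays moved. The work goes in short steps, each a Python script; the robot and the scene stay as the last script left them, time stands still between calls to the robot, and variables do not carry over. Pictures are saved under pics/ and viewed, at most 10 in all, crops included, and the job is handed in when it is done.

```bash
ls; mkdir -p pics
python3 - <<'E'
from station import robot
import cv2,numpy as np
for n in("side","top"):
    im=robot.snapshot(n); cv2.imwrite(f"pics/{n}0.png",im)
    c=robot.camera_info(n); print(n,c["fov_y"],c["cx"],c["cy"]);print(np.round(c["world_from_camera"],4).tolist(), [k for k in c])
s=robot.get_state();print(s["t"],s["eef_rot"],s["force"],s["opening"],robot.tip_extent)
E
```

```text
pics
side 46.34113692228466 255.02123802184488 187.80645584163977
[[-0.9937, -0.0585, 0.0958, 0.4578], [-0.1121, 0.5622, -0.8194, 0.8287], [-0.0059, -0.8249, -0.5652, 0.6074], [0.0, 0.0, 0.0, 1.0]] ['fov_y', 'cx', 'cy', 'world_from_camera']
top 46.37207023643178 252.25074313757065 197.32308576688374
[[-0.0266, -0.992, 0.1233, 0.3836], [-0.9996, 0.027, 0.0013, 0.0032], [-0.0046, -0.1232, -0.9924, 1.2416], [0.0, 0.0, 0.0, 1.0]] ['fov_y', 'cx', 'cy', 'world_from_camera']
0.1 [ 2.07403998e-01  9.78255246e-01 -4.93027614e-04 -1.09412810e-04] [-0.07876278  0.81970361  0.40386027] 0.09287133443446477 0.0841
```

View pics/side0.png

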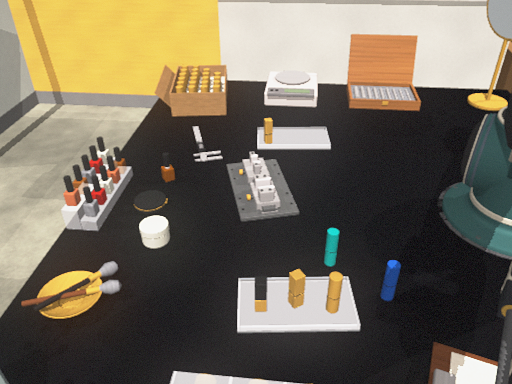

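View pics/top0.png

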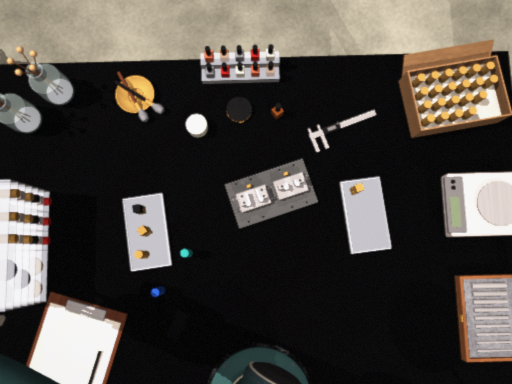

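The candidates for the round case are:
- **Brass, in the intake tray:** top (139,255), side (334,293).
- **Turquoise, on the bench:** top (185,253), side (331,247).
- **Blue, on the bench:** top (157,292), side (390,280).

The brass one is the only round case on a tray, so it fits. I'll confirm it in the crop and look closer at the gauges.

Run:
```python
import cv2,numpy as np
t=cv2.imread("pics/top0.png");s=cv2.imread("pics/side0.png")
def crop(im,x,y,w,h,k,g):
    c=cv2.resize(im[y:y+h,x:x+w],None,fx=k,fy=k,interpolation=cv2.INTER_CUBIC)
    for i in range(0,w,10): cv2.putText(c,str(x+i),(i*k,8),0,.3,(0,255,255)); cv2.line(c,(i*k,9),(i*k,14),(0,255,255))
    for i in range(0,h,10): cv2.putText(c,str(y+i),(0,i*k+4),0,.3,(0,255,0)); cv2.line(c,(20,i*k),(26,i*k),(0,255,0))
    cv2.imwrite(g,c)
crop(t,220,155,100,75,8,"pics/gt.png")
crop(s,222,145,80,75,8,"pics/gs.png")
a=lambda im,x,y,w,h,g:crop(im,x,y,w,h,5,g)
a(t,118,190,60,85,"pics/a.png");a(s,235,262,90+10,85,"pics/b.png")
cv2.imwrite("pics/tray.png",np.hstack([cv2.imread("pics/a.png"),cv2.imread("pics/b.png")]))
```

```text
(no output)
```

View pics/gt.png

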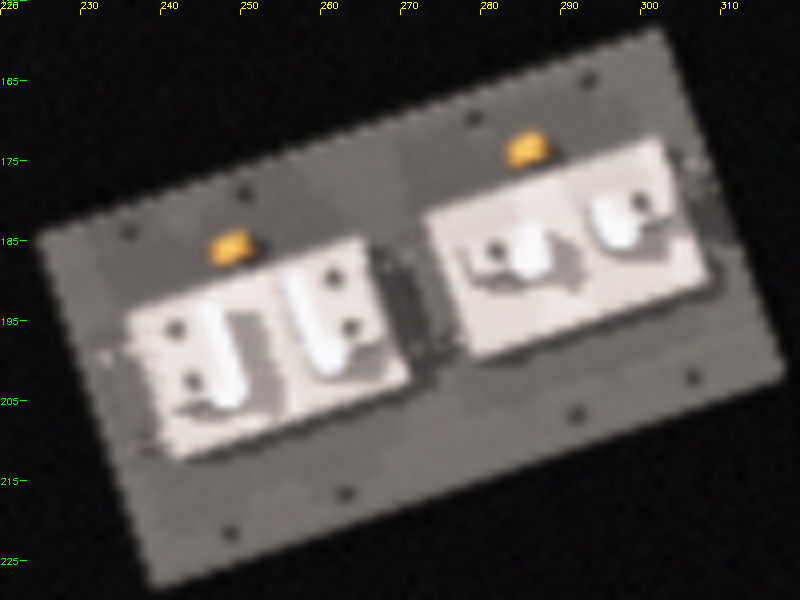

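View pics/gs.png

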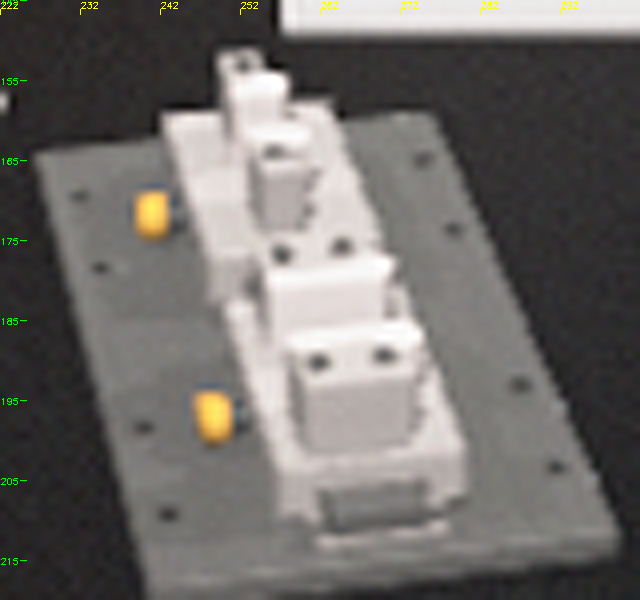

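View pics/tray.png

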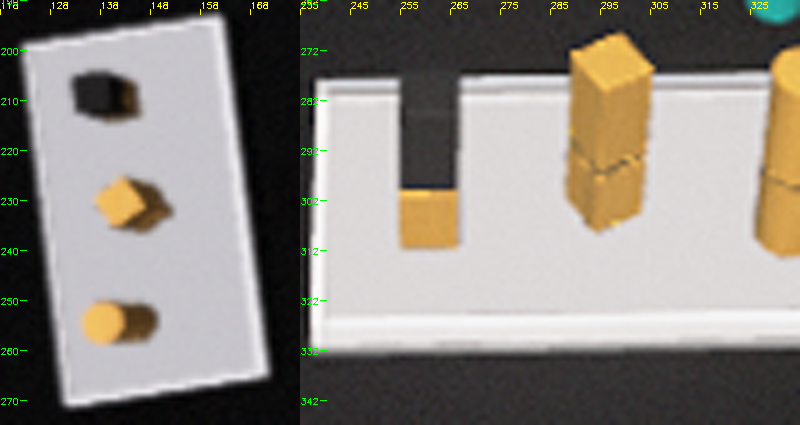

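The crop confirms the brass cylinder: top-view cap at (138.5,254.5), and the only round one on the tray, with two square cases beside it. The go gauge (long jaws) is on the left, with jaw inner edges at about 249.7 and 257.9 on row 195. The no-go gauge (short jaws) is on the right.

```bash
cat > h.py <<'E'
import numpy as np
from station import robot
def ray(n,u,v):
    c=robot.camera_info(n);f=192/np.tan(np.radians(c["fov_y"]/2));T=np.array(c["world_from_camera"])
    return T[:3,3],T[:3,:3]@np.array([(u-c["cx"])/f,(v-c["cy"])/f,1])
def pix(n,u,v,z):
    o,d=ray(n,u,v);return (o+d*(z-o[2])/d[2])[:2]
def tri(a,b):
    o,d=ray("top",*a);p,e=ray("side",*b)
    s=np.linalg.lstsq(np.c_[d,-e],p-o,rcond=None)[0]
    x,y=o+d*s[0],p+e*s[1];return (x+y)/2,np.linalg.norm(x-y)
E
python3 - <<'E'
from h import *
np.set_printoptions(precision=4,suppress=True)
P=lambda l,z:np.array([pix("top",u,v,z) for u,v in l])
pl=P([(224.9,184.2),(302.4,158.6),(318,201.8),(239.2,228.3)],.012)
print("plate",pl,pl.mean(0),[np.linalg.norm(pl[i]-pl[i-3]) for i in range(4)])
for n,l in(("go",[(236,194),(265.3,184.7),(271.2,202.5),(242,212.5)]),("ng",[(273.5,181.5),(302,172.3),(308.5,190),(279.3,199.8)])):
    g=P(l,.030);print(n,g.mean(0),g[0]-g[1],g[3]-g[2])
yaw=np.arctan2(*((pl[0]-pl[1]+pl[3]-pl[2])*[-1,1]));print("yaw",yaw,np.arctan2(*((pl[0]-pl[3]+pl[1]-pl[2]))[::-1]))
R=np.array([[np.cos(yaw),-np.sin(yaw)],[np.sin(yaw),np.cos(yaw)]])
for n,l in(("goL",[(249.7,195)]),("goR",[(257.9,195)]),("ngL",[(289,187)]),("ngR",[(293.8,184)]),("saddles",0)):
    if l: print(n,(P(l,.054)-pl.mean(0))@R)
print("case tri",tri((138.5,254.5),(335,277)),"top z=.082:",pix("top",138.5,254.5,.082))
print("foot side",pix("side",333,309,.004))
print("sqA tri",tri((142,230),(297,276)))
tr=P([(123,198),(162.5,193),(171.5,265),(130.5,271)],.018);print("intake",tr.mean(0),tr)
tr=P([(340.5,181.5),(381,177),(390.5,247),(349.5,254)],.018);print("passed",tr.mean(0),tr)
print("sqC",pix("top",357,188,.074),tri((284.5-220+220,183),(0,0))[1]>0)
E
```

```text
plate [[ 0.5751  0.0798]
 [ 0.6415 -0.138 ]
 [ 0.519  -0.1761]
 [ 0.4518  0.0429]] [ 0.5468 -0.0479] [np.float64(0.22767038915730775), np.float64(0.12827669369449174), np.float64(0.22908973115283185), np.float64(0.12868709782238433)]
go [0.5311 0.0011] [-0.0234  0.0806] [-0.0251  0.08  ]
ng [ 0.5628 -0.1013] [-0.0234  0.0789] [-0.0247  0.0805]
yaw 0.2967247572782126 0.2959825863412373
goL [[0.0085 0.0594]]
goR [[0.0015 0.0387]]
ngL [[-0.0045 -0.0471]]
ngR [[-0.0009 -0.0619]]
case tri (array([0.3891, 0.3016, 0.0783]), np.float64(0.002833503824346029)) top z=.082: [0.3876 0.3008]
foot side [0.3869 0.3034]
sqA tri (array([0.4513, 0.2956, 0.0679]), np.float64(0.0003174336104899685))
intake [0.4498 0.2948] [[0.5434 0.3607]
 [0.5543 0.2518]
 [0.3573 0.2279]
 [0.3442 0.3387]]
passed [ 0.4798 -0.303 ] [[ 0.573  -0.2398]
 [ 0.5825 -0.3522]
 [ 0.3898 -0.366 ]
 [ 0.374  -0.254 ]]
sqC [ 0.5459 -0.2711] True
```

```bash
cat >> h.py <<'E'
from scipy.spatial.transform import Rotation as Ro
def down(psi):
    c,s=np.cos(psi),np.sin(psi);return Ro.from_matrix(np.array([[-s,c,0],[c,s,0],[0,0,-1]]).T).as_quat()
def quat(pos,psi):
    q0=np.array(robot.get_state()["q"]);o=[]
    for k in(0,np.pi):
        q=robot.ik(pos,down(psi+k))
        if q is not None:o.append((np.abs(np.array(q)-q0).max(),k))
    return down(psi+min(o)[1])
YAW=.2965;O=np.array([.5468,-.0479]);FT=.120  # FT: TCP above foot
def G(x,y,foot):  # gauge-plate coords of the case axis -> TCP position
    c,s=np.cos(YAW),np.sin(YAW);return [O[0]+c*x-s*y,O[1]+s*x+c*y,foot+FT]
def rep(tag=""):
    s=robot.get_state();c,n=np.cos(YAW),np.sin(YAW);R=np.array([[c,n],[-n,c]])
    g=R@(np.array(s["tool_pos"])[:2]-O);f=R@np.array(s["force"])[:2]
    print(tag,"t%.1f"%s["t"],"g",np.round(g*1e3,1),"z%.4f"%s["tool_pos"][2],"f",np.round(f,1),"fz%.1f"%s["force"][2],"m",np.round(s["moment"],2),"op%.4f"%s["opening"],"gf%.1f"%s["grip_force"]);return g,f
E
python3 - <<'E'
from h import *
p=np.array([.388,.302,.124]);up=p+[0,0,.10]
robot.command_gripper(.046,20);rep()
robot.movep(up,quat(up,.11));rep("above")
robot.move_l(p,v=.15);rep("at")
robot.command_gripper(.0,40);rep("grip")
robot.move_l(up,v=.2);rep("up")
import cv2;cv2.imwrite("pics/s1.png",robot.snapshot("side"))
g=G(-.060,.049,.10);robot.movep(g,quat(g,YAW));rep("pre")
robot.move_l(G(-.060,.049,.032),v=.15);rep("low")
a=robot.snapshot("side")[60:240,180:380];b=robot.snapshot("top")[120:270,180:380]
r=lambda i,h:cv2.resize(i,(400,h),interpolation=cv2.INTER_CUBIC)
cv2.imwrite("pics/m1.png",np.hstack([r(a,360),cv2.copyMakeBorder(r(b,300),0,60,0,0,0)]))
rep()
E
```

```text
t1.0 g [-66.8 715.6] z0.3027 f [-0.2 -0.9] fz0.3 m [0.06 0.04 0.02] op0.0461 gf0.0
above t2.3 g [-49.3 381.7] z0.2245 f [-0.5 -0.3] fz-0.5 m [-0.03  0.06 -0.01] op0.0458 gf0.0
at t3.1 g [-49.3 381.3] z0.1248 f [ 0.4 -0. ] fz0.7 m [-0.05  0.    0.04] op0.0459 gf0.0
grip t3.6 g [-49.5 381.1] z0.1244 f [0.1 0. ] fz4.0 m [-0.14  0.14 -0.04] op0.0214 gf40.0
up t4.3 g [-49.9 380.9] z0.2227 f [-1.1  0.7] fz0.4 m [-0.1   0.02  0.03] op0.0216 gf40.0
pre t5.6 g [-59.8  49.6] z0.2197 f [0.5 0.8] fz0.1 m [-0.05  0.05  0.  ] op0.0220 gf40.0
low t6.2 g [-59.6  49.3] z0.1527 f [-0.  -0.5] fz0.0 m [-0.02  0.01 -0.02] op0.0216 gf40.0
 t6.3 g [-59.4  49. ] z0.1533 f [ 0.8 -0.2] fz-0.3 m [-0.05  0.06  0.01] op0.0211 gf40.0
```

View pics/m1.png

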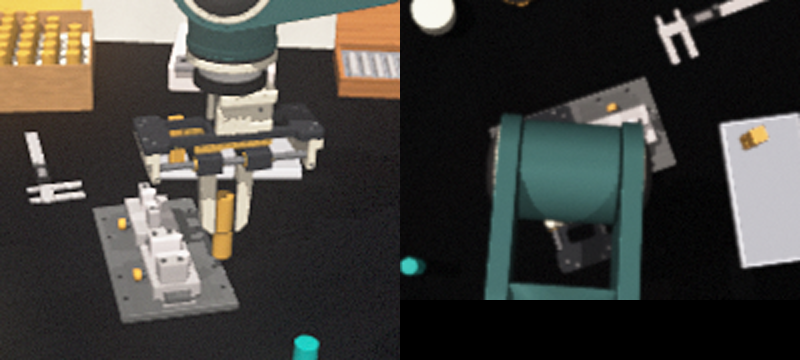

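The case is held upright in front of the go gauge, side view about (222,225) in the mosaic. Next I'll feel into the gap.

```bash
cat >> h.py <<'E'
def favg(n=8):
    F=[];c,s=np.cos(YAW),np.sin(YAW)
    for _ in range(n): robot.pause(.02);st=robot.get_state();F.append(np.r_[st["force"],st["moment"]])
    F=np.mean(F,0);return np.round([c*F[0]+s*F[1],-s*F[0]+c*F[1],*F[2:]],2)
E
python3 - <<'E'
from h import *
y=.049
print(favg());robot.move_l(G(-.034,y,.032),v=.08)
print(robot.move_l(G(.0,y,.032),v=.03,max_force=3));g,f=rep("stop");print(favg());rep()
E
```

```text
[ 0.09 -0.09 -0.12 -0.03  0.04  0.01]
True
stop t7.5 g [-20.1  49.2] z0.1516 f [-0.6  0.2] fz-1.2 m [-0.07  0.06  0.02] op0.0218 gf40.0
[-0.17 -0.07 -0.14 -0.05  0.06  0.  ]
 t7.7 g [-20.6  49.1] z0.1513 f [0.6 0.5] fz-0.2 m [-0.05  0.03  0.02] op0.0212 gf40.0
```

Run:
```python
from h import *
y=.049
for i in range(3):
    hit=robot.move_l(G(.0,y,.032),v=.03,max_force=4);rep(f"stop{hit}");f=favg();print(f)
    if not hit or np.hypot(f[0],f[1])>1: break
```

```text
stopTrue t7.9 g [-19.9  49.3] z0.1510 f [0.  0.2] fz0.3 m [-0.08  0.02  0.04] op0.0213 gf40.0
[-0.08 -0.08  0.05 -0.06  0.05 -0.01]
stopTrue t8.3 g [-19.2  49.5] z0.1504 f [0.4 0.6] fz3.9 m [ 0.19 -0.    0.06] op0.0216 gf40.0
[ 0.85  1.3   2.58  0.25 -0.06  0.02]
```

Run:
```python
from h import *
y=.049
robot.move_l(G(-.034,y,.034),v=.08);z=[robot.get_state()["tool_pos"][2] for _ in range(2)];print(z,favg());rep()
for i in range(3):
    hit=robot.move_l(G(.0,y,.034),v=.02,max_force=4);rep(f"stop{hit}");f=favg();print(f);rep()
    if not hit or np.hypot(f[0],f[1])>1: break
```

```text
[np.float64(0.1540560984250219), np.float64(0.1540560984250219)] [ 0.14  0.35 -0.42 -0.06  0.04  0.  ]
 t8.9 g [-33.9  49. ] z0.1539 f [0. 1.] fz-0.5 m [-0.04  0.03  0.01] op0.0219 gf40.0
stopTrue t9.8 g [-19.1  49.3] z0.1535 f [-0.7  1. ] fz-0.8 m [-0.    0.1   0.02] op0.0216 gf40.0
[-0.12 -0.06 -0.25 -0.04  0.05 -0.01]
 t9.9 g [-19.5  49.2] z0.1532 f [-0.  -0.5] fz0.5 m [-0.03  0.04 -0.04] op0.0213 gf40.0
stopTrue t10.2 g [-18.9  49.3] z0.1529 f [-0.4  0.1] fz-0.4 m [-0.1   0.07  0.04] op0.0215 gf40.0
[ 0.15  0.17 -0.18 -0.06  0.04  0.01]
 t10.3 g [-19.1  49.3] z0.1526 f [-0.6  0. ] fz-0.1 m [-0.04  0.05  0.03] op0.0211 gf40.0
stopTrue t10.6 g [-18.2  49.6] z0.1522 f [-0.8  0.1] fz-0.8 m [-0.03  0.11 -0.05] op0.0213 gf40.0
[ 0.04 -0.25 -0.45 -0.06  0.03 -0.  ]
 t10.8 g [-18.4  49.6] z0.1520 f [-0.3 -0.5] fz-1.1 m [-0.04  0.04  0.  ] op0.0215 gf40.0
```

```bash
cat >> h.py <<'E'
def thread(x,y,x1,foot,dx=.001,lim=2.5,ky=.00025,nmax=80,tmax=12):
    t0=robot.get_state()["t"];b=favg(6)
    for i in range(nmax):
        if robot.get_state()["t"]-t0>tmax: break
        robot.move_l(G(x,y,foot),v=.03);f=favg(4)-b
        if i%3==0 or abs(f[0])>1 or abs(f[1])>1: print(np.round([x*1e3,y*1e3],2),np.round(f[:3],1))
        if x>=x1 and abs(f[0])<1.5: break
        y+=np.clip(ky*f[1],-.0006,.0006) if abs(f[1])>.5 else 0
        x+=dx if abs(f[1])<1.2 and f[0]>-lim else (-.0005 if max(abs(f[1]),-f[0])>3 else 0)
    return x,y
E
python3 - <<'E'
from h import *
robot.move_l(G(-.026,.0505,.034),v=.08)
print(thread(-.024,.0505,-.008,.0325,dx=.001,nmax=40,tmax=8));rep()
E
```

```text
[-24.   50.5] [ 0.4 -0.1 -0.1]
[-21.   50.5] [ 0.1 -0.1 -0.3]
[-18.   50.5] [ 0.2 -0.1 -0.4]
[-16.   50.5] [-0.4  1.3 -0.1]
[-16.    50.83] [0.2 0.3 0.2]
[-15.    50.83] [-1.7  2.3  0.6]
[-14.   51.4] [0.  1.1 0.3]
[-12.    51.81] [ 0.3  1.1 -0. ]
[-11.    52.09] [ 0.9  0.4 -0.3]
[-8.   52.29] [ 0.2 -0.  -0.5]
(-0.007999999999999986, np.float64(0.05228750000000001))
 t17.1 g [-8.  52.3] z0.1525 f [0.9 1.3] fz0.2 m [-0.04  0.12  0.02] op0.0215 gf40.0
```

Run:
```python
from h import *
print(thread(-.008,.0526,.042,.0315,dx=.0025,nmax=45,tmax=12));rep()
```

```text
[-8.  52.6] [ 0.1 -0.5  0.7]
[-0.5  52.46] [-0.1 -0.3  0.7]
[ 7.   52.46] [-0.  -0.5  0.3]
[14.5  52.33] [-0.1 -0.5  0.7]
[22.   52.33] [-0.  -0.7  0.1]
[29.5  52.16] [-0.7 -0.6  0.1]
[37.   51.86] [ 0.  -0.8  0.1]
(0.042, np.float64(0.051669999999999994))
 t23.9 g [42.  51.7] z0.1515 f [-0.4  0.1] fz-0.8 m [-0.04  0.02 -0.01] op0.0215 gf40.0
```

Run:
```python
from h import *
y=-.0512
robot.move_l(G(.042,.0517,.075),v=.2);robot.move_l(G(-.045,y,.075),v=.25);robot.move_l(G(-.045,y,.033),v=.15)
rep("low");robot.move_l(G(-.028,y,.0315),v=.08)
b=favg(10);print(b)
x=-.026
for i in range(30):
    robot.move_l(G(x,y,.0315),v=.03);f=favg(4)-b
    print(np.round([x*1e3,y*1e3],2),np.round(f[:3],1))
    if np.hypot(*f[:2])>2: break
    x+=.001
rep()
```

```text
low t25.4 g [-44.6 -50.5] z0.1530 f [-0.2  0.8] fz-0.2 m [-0.11  0.05  0.08] op0.0216 gf40.0
[ 0.1   0.04 -0.42 -0.06  0.04  0.01]
[-26.  -51.2] [-0.2 -0.2  0.1]
[-25.  -51.2] [ 0.   0.  -0.1]
[-24.  -51.2] [-0.3  0.   0.4]
[-23.  -51.2] [0.  0.1 0. ]
[-22.  -51.2] [-0.2  0.2  0. ]
[-21.  -51.2] [-0.6 -0.2 -0. ]
[-20.  -51.2] [-0.1  0.  -0.3]
[-19.  -51.2] [-0.1  0.  -0.2]
[-18.  -51.2] [-0.1 -0.4  0.1]
[-17.  -51.2] [-0.4 -0.1 -0.1]
[-16.  -51.2] [-0.2 -0.6 -0. ]
[-15.  -51.2] [-0.  -0.1  0.4]
[-14.  -51.2] [0.1 0.  0.3]
[-13.  -51.2] [-0.4 -0.3  0.6]
[-12.  -51.2] [-0.8  0.   0.7]
[-11.  -51.2] [-5.5 -2.7  1.4]
 t31.0 g [-11.4 -51.4] z0.1514 f [-5.8 -2.8] fz0.2 m [-0.81  0.93  0.05] op0.0218 gf40.0
```

Run:
```python
from h import *
y=-.0514
robot.move_l(G(-.0125,y,.0315),v=.03);b=favg(10);print(b)
x=-.0120
for i in range(22):
    robot.move_l(G(x,y,.0315),v=.03);f=favg(5)-b
    print(np.round([x*1e3,y*1e3],2),np.round(f[:3],1))
    if -f[0]>4.3 and abs(f[1])<.6: break
    if abs(f[1])>.5: y+=np.clip(.00012*f[1],-.0003,.0003)
    x+=.0003 if f[0]>-3 else .0001 if f[0]>-4.5 else -.0001 if f[0]<-5.5 else 0
np.save("xy.npy",[x,y]);rep()
```

```text
[-0.11  0.12 -0.33 -0.06  0.04 -0.  ]
[-12.  -51.4] [-0.5 -0.3 -0.1]
[-11.7 -51.4] [-1.7 -0.6  0.5]
[-11.4  -51.47] [-4.1 -1.5  1.1]
[-11.3  -51.65] [-4.1 -1.7  0.4]
[-11.2  -51.85] [-4.2 -1.8 -0.3]
[-11.1  -52.06] [-2.2 -1.6 -0.4]
[-10.8  -52.26] [-3.1 -1.4 -0.6]
[-10.7  -52.43] [-2.  -1.2 -0.5]
[-10.4  -52.58] [-2.5 -1.7  0.4]
[-10.1  -52.78] [-3.  -1.7  0.1]
[-10.   -52.99] [-2.2 -1.2 -0. ]
[ -9.7  -53.13] [-2.1 -1.5  0.6]
[ -9.4  -53.31] [-2.6 -1.5 -0.1]
[ -9.1  -53.49] [-2.8 -2.  -0.4]
[ -8.8  -53.73] [-2.3 -1.8 -0.3]
[ -8.5  -53.95] [-1.4 -1.6 -0.5]
[ -8.2  -54.14] [-1.5 -1.6 -0.4]
[ -7.9  -54.34] [-1.3 -1.4  0. ]
[ -7.6 -54.5] [-0.7 -1.  -0.2]
[ -7.3  -54.63] [-1.5 -1.2 -0.2]
[ -7.   -54.78] [-0.7 -1.1 -0.2]
[ -6.7  -54.91] [-1.5 -0.7  0.1]
 t38.7 g [ -6.7 -54.9] z0.1515 f [-1.6 -1.8] fz0.0 m [-0.32  0.26  0.  ] op0.0212 gf40.0
```

Run:
```python
from h import *
x,y=-.0067,-.0551
b=np.array([-0.11,.12,-.33,-.06,.04,0]);n=0
for i in range(22):
    robot.move_l(G(x,y,.0315),v=.03);f=favg(4)-b
    print(np.round([x*1e3,y*1e3],2),np.round(f[:3],1))
    if -f[0]>4.2 and abs(f[1])<.8: break
    if abs(f[1])>.4: y+=np.clip(.00015*f[1],-.0003,.0003)
    x+=.0003 if f[0]>-3 else .0001 if f[0]>-4.5 else -.0001 if f[0]<-5.5 else 0
np.save("xy.npy",[x,y]);rep()
if -f[0]>4.2 and abs(f[1])<.8:
    for k in range(4): robot.pause(.2);print("hold",favg(5)-b)
```

```text
[ -6.7 -55.1] [-1.3  0.5  0.1]
[ -6.4  -55.03] [-3.5  1.1  1.4]
[ -6.3  -54.87] [-5.  -0.   1.6]
 t39.7 g [ -6.4 -54.9] z0.1515 f [-5.3  0. ] fz1.0 m [-0.39  1.03  0.03] op0.0214 gf40.0
hold [-4.85  0.11  1.87 -0.3   0.97  0.01]
hold [-4.8  -0.1   1.37 -0.35  1.    0.  ]
hold [-4.7  -0.41  1.53 -0.32  0.99  0.01]
hold [-4.69 -0.11  2.05 -0.34  1.01  0.01]
```

Run:
```python
from h import *
import cv2
im=robot.snapshot("side")[100:220,205:325];cv2.imwrite("pics/ng.png",cv2.resize(im,(600,600),interpolation=cv2.INTER_CUBIC));rep()
```

```text
t40.9 g [ -6.5 -54.9] z0.1515 f [-4.7  0.5] fz1.5 m [-0.36  1.02  0.01] op0.0216 gf40.0
```

View pics/ng.png

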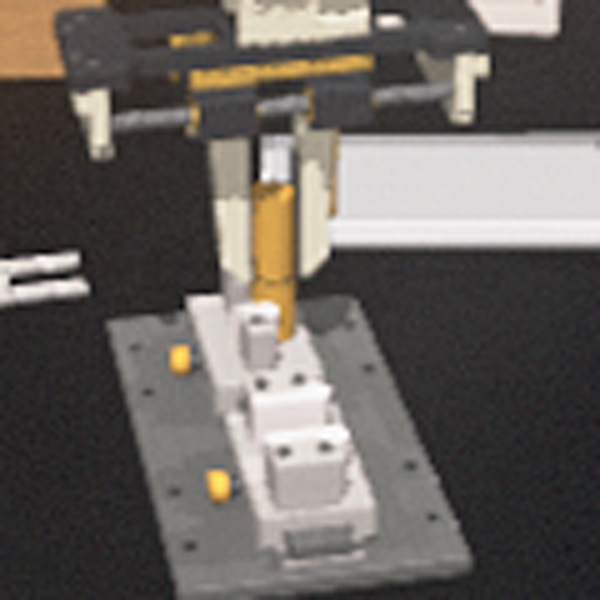

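The case stands upright (crop about (273,260)), stopped in the mouth of the short jaws. It was held there at about 4.8 N with almost no side force. Now I'll back out and place it.

Run:
```python
from h import *
import cv2
x,y=np.load("xy.npy")
robot.move_l(G(-.045,y,.0325),v=.1);robot.move_l(G(-.045,y,.075),v=.2)
p=np.array([.435,-.31,.06+FT]);robot.movep(p,quat(p,.11-.0));rep("over")
p[2]=.009+FT;robot.move_l(p,v=.15);robot.pause(.2)
b=favg(8)[2]
z=.0065
for i in range(14):
    p[2]=z+FT;robot.move_l(p,v=.02);f=favg(4)[2]-b
    if f>1.5: break
    z-=.0005
print("touch",z,f);rep()
robot.command_gripper(.05,20);rep("open")
p[2]+=.12;robot.move_l(p,v=.2)
q=p+[-.05,.12,.1];robot.movep(q,quat(q,.11));rep("away")
a=robot.snapshot("side")[105:165,240:350];b=robot.snapshot("top")[160:270,320:420]
cv2.imwrite("pics/end.png",np.hstack([cv2.resize(a,(420,229)),cv2.resize(b,(252,277),interpolation=cv2.INTER_CUBIC)[:229]]))
```

```text
over t42.6 g [-182.9 -217.4] z0.1796 f [-0.3  0.3] fz0.4 m [-0.07  0.06  0.  ] op0.0215 gf40.0
touch 0.003999999999999998 5.87
 t45.4 g [-183.5 -218.1] z0.1243 f [-1.4  1.4] fz6.4 m [ 0.16  0.44 -0.  ] op0.0215 gf40.0
open t46.0 g [-183.5 -218. ] z0.1240 f [ 0.5 -0. ] fz0.1 m [-0.04  0.01 -0.03] op0.0502 gf0.0
away t47.5 g [-196.2  -89.1] z0.3425 f [ 0.6 -0.8] fz-0.8 m [-0.01  0.04 -0.  ] op0.0500 gf0.0
```

View pics/end.png

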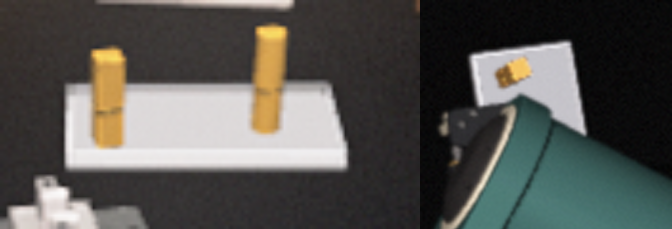

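The round case stands upright on the passed tray floor (crop about (268,80)), well clear of the square case at (108,98), and the gripper is away from it.

```bash
python3 -c "
from station import robot
print(robot.finish_job())"
```

```text
the job is handed in; nothing more can be done
None
```

The round brass case went through the go gap and out at the back, was stopped squarely in the no-go mouth at about 4.8 N for over a second, and now stands upright in the passed tray; I handed the job in at about 48 s.

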